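Turn the long leaf of the floor-sample book

ROBOT

A 6-joint arm with a two-finger parallel gripper is mounted at the origin on the work surface. World frame = base frame: x ahead of the robot, y to its left, z up, the work surface at z = 0. Lengths are in m, angles in rad, forces in N, time in s.
With the tool pointing down it reaches from about 0.275 to 1 m from the base axis. Payload 8.4 kg.
Tool frame: the origin (TCP) lies on the centre line of the jaws, within the pads' length; the fingertips stand 11 mm ahead of it and the grasp point (between the pads) lies 8 mm behind it; z points along the fingers, y is the line along which they close (so a half turn about z gives the same grasp; the last joint's range is limited). The gripper opens to 85 mm and grips with 20 to 120 N. Pads are 22 mm wide; open, the fingers measure 114 mm over their backs; the gripper's body (76 mm by 85 mm) begins 54 mm behind the grasp point. The pads swing forward as they close: fully open they stand 13 mm farther back than shut.
Start: joints at [-1.297, 0.353, 1.633, -0, 1.155, -0.002], TCP at [0.17, -0.601, 0.242] pointing down, gripper open.
Joint ranges: [-2.63, 2.63], [-0.92, 2.1], [0.06, 2.66], [-1.3, 4.44], [0, 2.69], [-3.02, 3.02]. Speed limits (rad/s): [2.22, 2.22, 2.79, 3.14, 3.14, 3.14].

INTERFACE

Orientations are given as a unit quaternion [x, y, z, w].
In Python, from cell import arm, vision gives the robot as it stands.
- The arm moves only by the tool arm_command, never from a script. Its argument "deltas" is text: rows parted by semicolons, each of 6 numbers parted by spaces: the shift along the tool's x, y, z in mm, then the turn, a rotation vector about the tool's x, y, z in degrees. A call has 1 to 20 rows; each row shifts and turns the commanded pose from where the row before left it, along the tool's axes as they then stand; what a row does not reach is not made up. A row lasts 1/8 s, in which the tool goes at most 62.5 mm and 10.7 degrees, less where a joint would pass 70% of its speed; a pose out of reach is approached as far as the arm can. A call with a gripper value outside its range is refused whole. "claw" is the closure, from -1 (fully open) to 1 (shut), set as the call begins (left out, the last holds). The fingers move at their own pace and stop on an object; the grip force is fixed at half the most. Time passes only in rows, so rows that do not move let the fingers close. It gives the time, the measured TCP pose, the force, the opening and the grip force at its end, in the units of the state.
- arm.sense(): the state, without advancing time (a new reading comes with each control period).
- vision.snapshot(name): name is "scene" or "top" or "wrist"; returns the picture (420x560x3 uint8, red, green, blue); there is no depth.
- vision.camera_params(name): a dict with "camera_matrix" (3x3 intrinsics, pixels), "xyz" and "rotation" of the camera in the world; the wrist camera has in their place "hand_eye" (4x4, takes a point from camera to tool coordinates, whose origin is the TCP and whose axes are the flange's). Camera axes: x right, y up, looking along -z (the intrinsics and any distortion apply to the point x, -y, -z); pixel columns grow to the right and rows downward; lengths in m; the calibration is good to about 2 mm. A picture is of the moment at which its call begins: read the wrist's pose just before it. camera_params takes no time and is no camera call.
- arm.job_done(): hands the job in; it is judged then, once.
The state is a dict: "time": time; "q": joint angles; "qvel": joint speeds; "joint_efforts": joint torques, N m; "position": TCP position; "tool_rot": TCP orientation; "ft_force": force on the tool from outside, world axes, zero at the start; "moment": the same for the moment, N m; "finger_gap": opening from 0.0 (shut) to 1.0 (fully open); "grip_force": force on a finger pad.
Only numpy, scipy, OpenCV 4.12 (cv2) and the standard library are available. Lean on these libraries where they do the work, as an engineer would, in place of code of your own. Each camera call takes 0.05 s, during which the arm holds its last target. There are 200 camera calls.

TASK

On the basement bench, push the long, half-raised leaf of the floor-sample book over its spine with a fingertip and press it gently down until it lies fully flat on the empty side. Only touch and push: do not grip or lift the leaf or anything else, and do not fling the leaf. Leave the short leaf as it stands, the book where it is and the things around it alone.

Things in the scene. Friction and masses are not known exactly. Their poses are not given: they have to be found in the camera images.
- book: floor-sample book: steel base plate 220 x 340 x 10 mm, 2.4 kg, loose on the bench, with two grey pads and a raised spine rod between them. Origin: centre of the plate's underside; z up; x along the spine; y across it, from the side where the leaves lie towards the empty side. Pad tops are 32 mm (-y side) and 26 mm (+y, empty side) above the bench
- spine (a point): point on the spine rod's axis (the leaves' hinge axis), 34 mm above the bench, at the middle of the long leaf's width (x = -50 mm, y = 0 of book); its axes are those of book
- long_leaf (a joint): long leaf's hinge angle, rad: 0 = flat on the -y pad, 1.57 upright, 3.14 (stop) = flat on the +y pad; starts at 0.45 to 0.85. Stiff eyelets (about 0.2 N m) hold it at any angle: it does not fall by itself. Carrier board 88 mm wide along the spine, 4 mm thick, 140 g; a 6 mm thick wood sample is glued to its face that looks up at 0, 8 mm in from the free edges
- long_leaf_edge (a point): middle of the long leaf's free edge, in mid-thickness of the carrier, 150 mm from the spine rod's axis
- short_leaf (a joint): hinge angle of the short leaf on the same rod (same sense); starts partly raised, at about 0.35 to 0.8, and is to be left so
- short_leaf_edge (a point): middle of the short leaf's free edge, 105 mm from the rod axis; the leaf is 80 mm wide along the spine, its middle at x = +54 mm of book, 20 mm gap between the two leaves
- tape: a coiled tape: plain black disc, 64 mm across, 30 mm high, loose; origin: centre of its underside
- screw_jar: a closed glass jar with a steel cap, 60 mm across, 75 mm high, loose; origin: centre of its underside
- varnish_can: a closed metal can, 80 mm across, 100 mm high, loose; origin: centre of its underside
- mug: a white mug, 80 mm across, 90 mm high, loose; origin: centre of its underside
- screwdriver: a screwdriver lying flat, 180 mm long, loose; origin: middle of its length, at its underside
- brush: a paint brush lying flat, 170 mm long, loose; origin: middle of its length, at its underside
- carton: a small open cardboard tray, 120 x 90 x 55 mm, loose; origin: centre of its underside

How it is judged:
At the end, for the whole second after the job is handed in: The long leaf lies flat on the empty side (hinge angle above 3.05 rad, that is within 5 degrees of its stop) and at rest; the short leaf's edge is within 40 mm and the book and every bystander within 30 mm of where they were at the start (value of joint long_leaf above 3.05 rad and velocity of joint long_leaf between -0.1 and 0.1 rad/s and distance of short_leaf_edge from where it was at the start of the episode below 0.04 m and distance of each of book, tape, screw_jar, varnish_can, mug, screwdriver, brush, carton from where it was at the start of the episode below 0.03 m and angle between book's own z axis and vertical below 0.05 rad); the robot touches nothing.
It fails at once if the leaf was gripped (a finger on the sample and a finger on the carrier at once) (contact force between each of long_leaf_c0, long_leaf_c1 and the fingers above 1 N).
It fails at once if the book was lifted, tipped, or shoved more than 30 mm (height (world z) of book above 0.012 m or angle between book's own z axis and vertical above 0.12 rad or distance of book from where it was at the start of the episode above 0.03 m).
It fails at once if the short leaf was moved (distance of short_leaf_edge from where it was at the start of the episode above 0.04 m).
It fails at once if the long leaf was flung (faster than 5 rad/s) or pressed with more than 40 N (velocity of joint long_leaf above 5 rad/s or contact force between long_leaf_c0 and anything else above 40 N).
It fails at once if something standing around the book was moved more than 30 mm, or lifted (distance of any of tape, screw_jar, varnish_can, mug, screwdriver, brush, carton from where it was at the start of the episode above 0.03 m).
It also fails if it takes over 42 s, if anything falls off the work surface, if the arm or the gripper's body presses on something with over 40 N, if the wrist force passes 120 N, or if a joint passes its speed limit or range.

## Working session

There is one attempt and no reset: what is moved stays moved. The work goes in short steps, Python scripts to look and compute and a tool call to move; the robot and the scene stay as the last step left them, time stands still between calls to the robot, and variables do not carry over. Pictures are saved under pics/ and viewed, at most 10 in all, crops included, and the job is handed in when it is done.

Besides the shell and the picture viewer there is one more tool, called by a JSON object that holds its "method" and its "body". arm_command: Moves the arm, as the interface text tells. Its arguments: {"type":"object","properties":{"deltas":{"type":"string"},"claw":{"type":"number"}},"required":["deltas"]}

```bash
mkdir -p pics; ls
python3 - <<'E'
from cell import arm, vision
import cv2
s=arm.sense();print(s)
for n in ("scene","top"):
    p=vision.camera_params(n);print(n,p)
    cv2.imwrite(f"pics/{n}0.png",vision.snapshot(n)[:,:,::-1])
E
```

```text
pics
{'time': 0.0, 'q': array([-1.29741745e+00,  3.53661961e-01,  1.63416276e+00, -1.39354754e-05,
        1.15519838e+00, -2.41880812e-03]), 'qvel': array([-3.21303461e-06, -5.89874236e-04,  1.15049915e-03, -1.10839607e-03,
       -3.05954781e-04,  1.65020306e-04]), 'joint_efforts': array([ 3.64113279e-03, -6.05240679e+01, -3.42061400e+01,  2.20822194e-04,
        9.33312171e-03, -6.03003599e-06]), 'position': array([ 0.17005221, -0.60092441,  0.2415408 ]), 'tool_rot': array([ 9.90506372e-01,  1.37464963e-01, -1.02916973e-04, -7.07812006e-04]), 'ft_force': array([0.55855814, 0.78788367, 0.01968454]), 'moment': array([-0.00422363,  0.02261378, -0.00732596]), 'grip_force': 0.0, 'finger_gap': 1.0022619417332719}
scene {'camera_matrix': array([[431.7557184 ,   0.        , 284.33705061],
       [  0.        , 431.7557184 , 216.95030438],
       [  0.        ,   0.        ,   1.        ]]), 'xyz': array([1.05714791, 0.81580152, 0.68727923]), 'rotation': array([0.11960259, 0.44047417, 0.85360014, 0.25108668])}
top {'camera_matrix': array([[481.88352686,   0.        , 279.14994996],
       [  0.        , 481.88352686, 211.67498192],
       [  0.        ,   0.        ,   1.        ]]), 'xyz': array([0.42929397, 0.09375628, 1.12178893]), 'rotation': array([-0.06013496,  0.05626045,  0.70640104, -0.70300506])}
```

View pics/scene0.png

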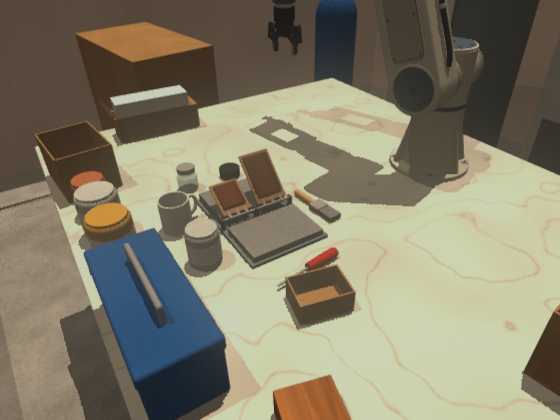

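View pics/top0.png

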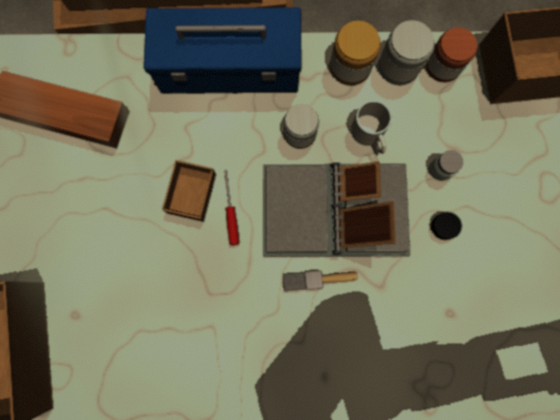

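The scene view shows the book with the long leaf raised at about (262,175), the short leaf at (230,195), and the empty pad at (275,232). In the top view the plate spans (265,165) to (410,255), the spine is at column 337 and the long leaf's free edge is near column 393. The empty side points left, which is world +y.

Run:
```python
import cv2
a=cv2.imread("pics/top0.png")[150:270,250:420];b=cv2.imread("pics/scene0.png")[140:265,190:350]
a=cv2.resize(a,None,fx=4.6,fy=4.6,interpolation=2);b=cv2.resize(b,None,fx=4.6,fy=4.6,interpolation=2)
cv2.imwrite("pics/ta.png",cv2.convertScaleAbs(a,alpha=1.8));cv2.imwrite("pics/sb.png",cv2.convertScaleAbs(b,alpha=1.8))
```

```text
(no output)
```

View pics/ta.png

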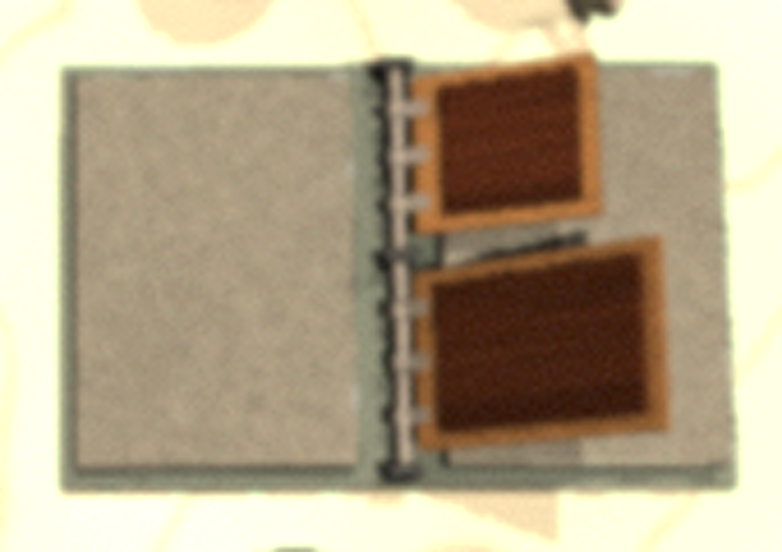

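View pics/sb.png

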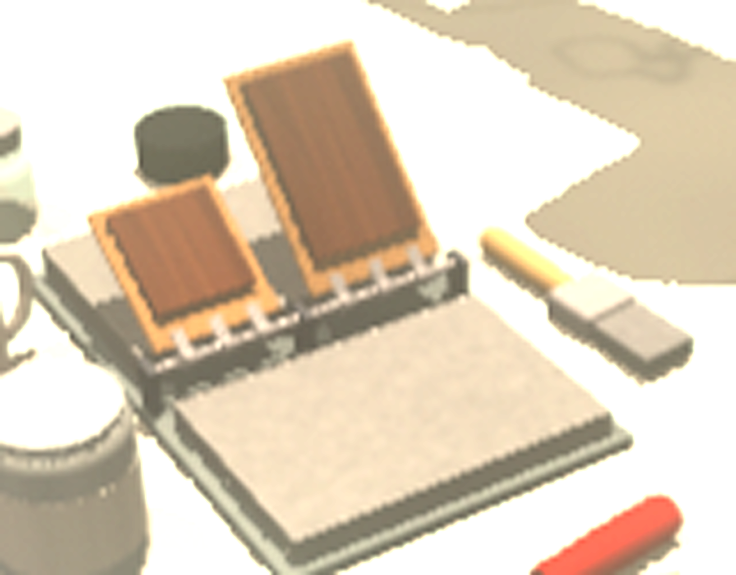

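The crops show the following:
- **Top crop:** plate corners (63,66), (717,63), (735,489) and (63,489), rod from (397,66) to (401,470), and long-leaf free corners (658,238) and (667,430).
- **Scene crop:** the same leaf corners at (228,78) and (352,44).

```bash
cat > h.py <<'E'
import numpy as np
from scipy.spatial.transform import Rotation as R
from cell import arm, vision
def ray(n,u,v):
    p=vision.camera_params(n);K=p["camera_matrix"]
    d=np.linalg.solve(K,[u,v,1.]);d=R.from_quat(p["rotation"]).apply([d[0],-d[1],-d[2]])
    return np.array(p["xyz"]),d/np.linalg.norm(d)
def onz(n,u,v,z):
    o,d=ray(n,u,v);return o+d*(z-o[2])/d[2]
def tri(n1,a,n2,b):
    o1,d1=ray(n1,*a);o2,d2=ray(n2,*b)
    t=np.linalg.lstsq(np.c_[d1,-d2],o2-o1,rcond=None)[0]
    p,q=o1+t[0]*d1,o2+t[1]*d2;return (p+q)/2,np.linalg.norm(p-q)
E
python3 - <<'E'
from h import *
np.set_printoptions(precision=4,suppress=True)
T=lambda x,y:(250+x/4.6,150+y/4.6)
S=lambda x,y:(190+x/4.6,140+y/4.6)
P=[onz("top",*T(*c),.01) for c in [(63,66),(717,63),(735,489),(63,489)]]
print(np.array(P),[np.linalg.norm(P[i]-P[i-1]) for i in range(4)])
r=[onz("top",*T(*c),.034) for c in [(397,66),(401,470)]];print("rod",np.array(r))
r=[onz("scene",*S(*c),.034) for c in [(147,372),(458,262)]];print("rod scene",np.array(r))
a,ea=tri("top",T(658,238),"scene",S(228,78));b,eb=tri("top",T(667,430),"scene",S(352,44))
print(a,ea,b,eb,np.linalg.norm(a-b))
for n,c in dict(brush=(357,276),brushhead=(284,282),tape=(446,226),mughandle=(380,148)).items(): print(n,onz("top",*c,.02))
E
```

```text
[[ 0.7285  0.1357  0.01  ]
 [ 0.7281 -0.2019  0.01  ]
 [ 0.5086 -0.2005  0.01  ]
 [ 0.5102  0.1355  0.01  ]] [np.float64(0.2183340468018692), np.float64(0.33765686088442903), np.float64(0.21953853920982785), np.float64(0.3360360810443302)]
rod [[ 0.721  -0.034   0.034 ]
 [ 0.5169 -0.0311  0.034 ]]
rod scene [[ 0.7236 -0.0334  0.034 ]
 [ 0.518  -0.0313  0.034 ]]
[ 0.6112 -0.1363  0.1402] 0.0022258356904704775 [ 0.5254 -0.1376  0.1372] 0.0010344458501649288 0.08584864703948379
brush [ 0.4639 -0.0763  0.02  ]
brushhead [0.4512 0.0891 0.02  ]
tape [ 0.5771 -0.2845  0.02  ]
mughandle [ 0.7641 -0.14    0.02  ]
```

Book centre is near (0.619, -0.033), with yaw about 0. The leaf edge is at (y, z) = (-0.137, 0.139), so its radius is 148 mm (150 given) and its angle about 0.785. The plan is to shut the fingers, align the tool, approach behind the leaf and follow the arc.

{"method": "arm_command", "body": {"deltas": "0 0 0 0 0 8;0 0 0 0 0 7.8;0 0 0 0 0 0;39 -41 0 0 0 0;39 -41 0 0 0 0;39 -41 0 0 0 0;39 -41 0 0 0 0;39 -41 0 0 0 0;39 -41 0 0 0 0;39 -41 0 0 0 0;39 -41 0 0 0 0;39 -41 0 0 0 0;39 -41 0 0 0 0;0 0 0 0 0 0;0 0 0 0 0 0", "claw": 1}}

```text
time: 1.98
position: [0.5598, -0.1913, 0.2419]
tool_rot: [1.0, 0.002, -0.001, 0.0]
ft_force: [-0.0, 0.4, -0.5]
finger_gap: 0.002
grip_force: 0.0
```

{"method": "arm_command", "body": {"deltas": "0 0 30 0 0 0;0 0 30 0 0 0;0 0 30 0 0 0;0 0 25 0 0 0;0 0 0 0 0 0;0 0 0 0 0 0"}}

```text
time: 2.72
position: [0.5602, -0.1923, 0.1283]
tool_rot: [1.0, -0.0, 0.0, 0.0]
ft_force: [-0.1, 0.2, -0.0]
finger_gap: 0.001
grip_force: 0.0
```

Run:
```python
from h import *
import cv2
b=vision.snapshot("scene")[90:265,170:370,::-1]
cv2.imwrite("pics/s1.png",cv2.convertScaleAbs(cv2.resize(b,None,fx=3.2,fy=3.2),alpha=1.8))
s=arm.sense();print(s["position"],s["ft_force"])
```

```text
[ 0.56062012 -0.19221043  0.1286255 ] [ 0.02868949 -0.60850809  0.50577592]
```

View pics/s1.png

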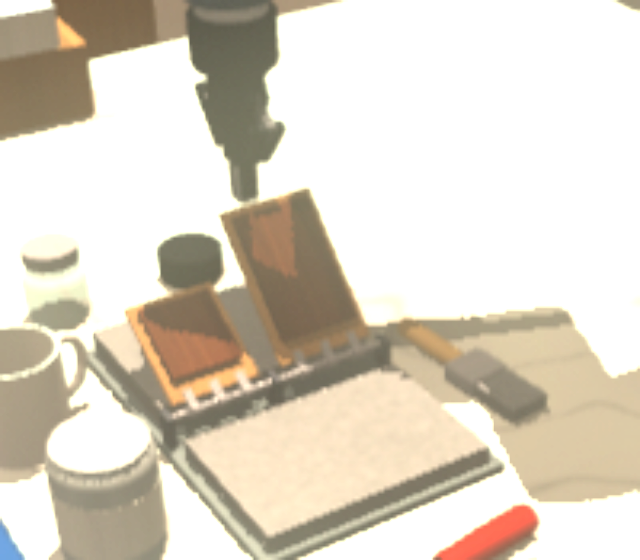

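The tip shows at crop (243,198), just above the leaf's free edge, so I'll check its actual height.

Run:
```python
from h import *
import scipy.optimize as so
o,d=ray("scene",170+243.5/3.2,90+199/3.2)
t=(-.192-o[1])/d[1];print(o+t*d)
t=(.56-o[0])/d[0];print(o+t*d)
```

```text
[ 0.56199563 -0.192       0.11637178]
[ 0.56       -0.19606177  0.11407083]
```

{"method": "arm_command", "body": {"deltas": "0 -10 0 0 0 0;0 -10 0 0 0 0;0 -10 0 0 0 0;0 -10 0 0 0 0;0 -10 -5 0 0 0;0 -10 -5 0 0 0;0 -10 -5 0 0 0;0 -8 -4 0 0 0;0 -8 -4 0 0 0;0 -8 -4 0 0 0;0 0 0 0 0 0"}}

```text
time: 4.15
position: [0.5598, -0.0965, 0.1543]
tool_rot: [1.0, 0.0, -0.0, -0.0]
ft_force: [-0.8, -0.4, -0.0]
finger_gap: 0.0
grip_force: 0.0
```

Run:
```python
from h import *
import cv2
b=vision.snapshot("scene")[90:265,170:370,::-1]
cv2.imwrite("pics/s2.png",cv2.convertScaleAbs(cv2.resize(b,None,fx=3.2,fy=3.2),alpha=1.8))
s=arm.sense();print(s["position"],s["ft_force"])
```

```text
[ 0.55982712 -0.09680519  0.1540984 ] [-0.14592484 -0.09730306 -0.20254822]
```

View pics/s2.png

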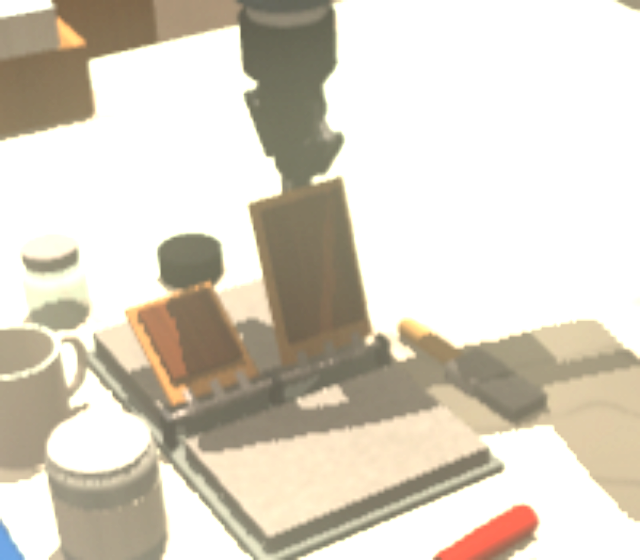

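The leaf has risen to roughly 70°. The book's near corner is still at (505,465) and the short leaf hasn't moved. I'll carry on over the spine.

{"method": "arm_command", "body": {"deltas": "0 -8 -3 0 0 0;0 -8 -2 0 0 0;0 -8 -2 0 0 0;0 -8 -2 0 0 0;0 -8 -1 0 0 0;0 -8 -1 0 0 0;0 -10 1 0 0 0;0 -10 1 0 0 0;0 -10 1 0 0 0;0 -10 4 0 0 0;0 -10 4 0 0 0;0 -10 4 0 0 0;0 -8 6 0 0 0;0 -8 6 0 0 0;0 -8 6 0 0 0;0 0 0 0 0 0"}}

```text
time: 6.2
position: [0.5597, 0.0352, 0.1315]
tool_rot: [1.0, 0.0, -0.001, -0.0]
ft_force: [0.0, 0.2, -0.5]
finger_gap: 0.0
grip_force: 0.0
```

Run:
```python
from h import *
import cv2
b=vision.snapshot("scene")[90:265,170:370,::-1]
cv2.imwrite("pics/s3.png",cv2.convertScaleAbs(cv2.resize(b,None,fx=3.2,fy=3.2),alpha=1.8))
s=arm.sense();print(s["position"],s["ft_force"])
```

```text
[0.55984809 0.03492146 0.13185776] [0.46091926 0.20640729 0.08393164]
```

View pics/s3.png

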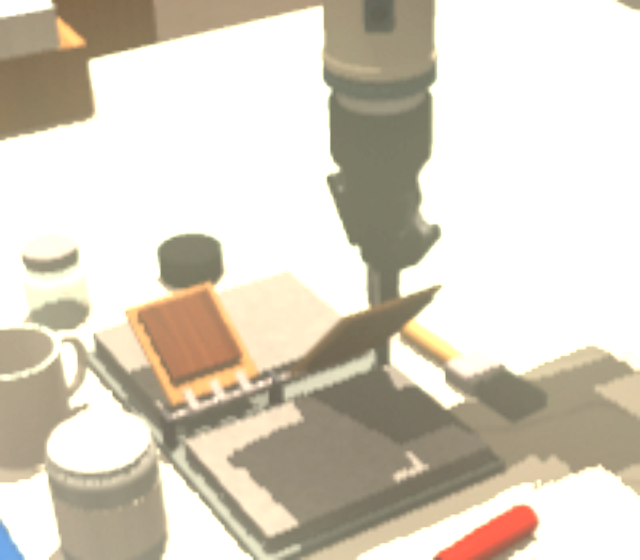

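The leaf is over the spine at about 135°, with the finger on its back; the book and short leaf are unmoved. Next I follow it down.

{"method": "arm_command", "body": {"deltas": "0 -7 8 0 0 0;0 -7 8 0 0 0;0 -7 8 0 0 0;0 -4 10 0 0 0;0 -4 10 0 0 0;0 -4 10 0 0 0;0 -1 7 0 0 0;0 -1 7 0 0 0;0 -1 4 0 0 0;0 0 2 0 0 0;0 0 0 0 0 0"}}

```text
time: 7.62
position: [0.5601, 0.0706, 0.0583]
tool_rot: [1.0, -0.0, -0.0, 0.0]
ft_force: [0.2, -0.1, -0.0]
finger_gap: -0.0
grip_force: 0.0
```

{"method": "arm_command", "body": {"deltas": "0 0 2 0 0 0;0 0 2 0 0 0;0 0 1 0 0 0;0 0 1 0 0 0;0 0 0 0 0 0"}}

```text
time: 8.25
position: [0.5601, 0.0706, 0.0522]
tool_rot: [1.0, 0.0, -0.0, 0.0]
ft_force: [1.1, -0.5, -0.0]
finger_gap: 0.003
grip_force: 0.1
```

{"method": "arm_command", "body": {"deltas": "0 0 1 0 0 0;0 0 1 0 0 0;0 0 1 0 0 0;0 0 0 0 0 0"}}

```text
time: 8.75
position: [0.5601, 0.0706, 0.0491]
tool_rot: [1.0, 0.0, -0.0, 0.0]
ft_force: [0.9, 0.5, -0.4]
finger_gap: 0.001
grip_force: 0.0
```

{"method": "arm_command", "body": {"deltas": "0 0 1 0 0 0;0 0 0 0 0 0"}}

```text
time: 9.0
position: [0.5601, 0.0706, 0.0482]
tool_rot: [1.0, 0.0, -0.0, 0.0]
ft_force: [-0.1, 0.3, -0.2]
finger_gap: 0.002
grip_force: 0.0
```

{"method": "arm_command", "body": {"deltas": "0 0 0.5 0 0 0;0 0 0 0 0 0"}}

```text
time: 9.25
position: [0.5601, 0.0706, 0.0477]
tool_rot: [1.0, 0.0, -0.0, 0.0]
ft_force: [-0.5, 0.4, -0.9]
finger_gap: 0.001
grip_force: 0.1
```

{"method": "arm_command", "body": {"deltas": "0 0 0.5 0 0 0;0 0 0 0 0 0"}}

```text
time: 9.5
position: [0.5601, 0.0706, 0.0472]
tool_rot: [1.0, 0.0, -0.0, 0.0]
ft_force: [-0.1, 0.0, 0.4]
finger_gap: -0.005
grip_force: 0.1
```

Run:
```python
from h import *
import cv2
b=vision.snapshot("scene")[90:265,170:370,::-1]
cv2.imwrite("pics/s4.png",cv2.convertScaleAbs(cv2.resize(b,None,fx=3.2,fy=3.2),alpha=1.8))
s=arm.sense();print(s["position"],s["ft_force"])
```

```text
[0.56013409 0.0706309  0.04723659] [ 0.15686781 -0.36738124 -0.63658825]
```

View pics/s4.png

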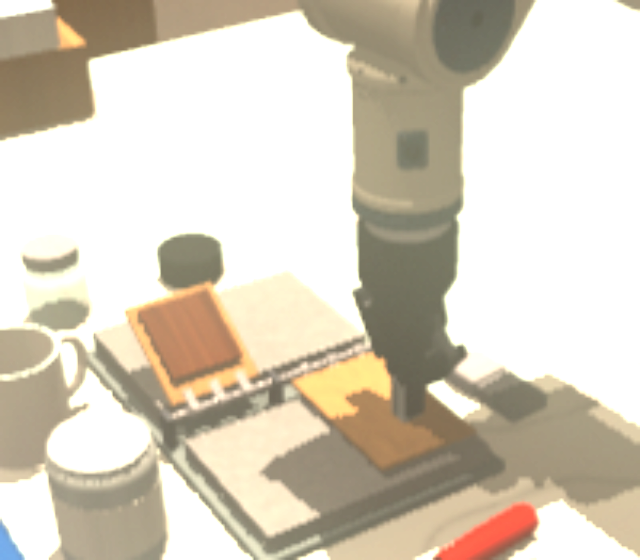

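The leaf lies nearly flat on the empty pad and everything else is unmoved. I'll press on in half-millimetre steps until there's a clear reaction force.

{"method": "arm_command", "body": {"deltas": "0 0 0.5 0 0 0;0 0 0 0 0 0"}}

```text
time: 9.8
position: [0.5602, 0.0706, 0.047]
tool_rot: [1.0, 0.0, 0.0, 0.0]
ft_force: [-0.7, -0.3, 4.5]
finger_gap: -0.002
grip_force: 2.3
```

{"method": "arm_command", "body": {"deltas": "0 0 0.5 0 0 0;0 0 0 0 0 0"}}

```text
time: 10.05
position: [0.5602, 0.0706, 0.0469]
tool_rot: [1.0, 0.0, 0.0, -0.0]
ft_force: [-4.3, -0.8, 9.7]
finger_gap: -0.003
grip_force: 5.1
```

The force rose to 9.7 N with almost no further travel, so the leaf is at its stop. Now I lift off straight up.

{"method": "arm_command", "body": {"deltas": "0 0 -2 0 0 0;0 0 -5 0 0 0;0 0 -20 0 0 0;0 0 -40 0 0 0;0 0 -40 0 0 0;0 0 -40 0 0 0;0 40 -20 0 0 0;0 -40 0 0 0 0;-40 0 0 0 0 0;-40 0 0 0 0 0;-40 0 0 0 0 0;-40 0 0 0 0 0;0 0 0 0 0 0;0 0 0 0 0 0"}}

```text
time: 11.8
position: [0.4011, 0.0708, 0.2138]
tool_rot: [1.0, 0.0, 0.001, -0.0]
ft_force: [0.3, 1.3, -0.7]
finger_gap: -0.002
grip_force: 0.0
```

Run:
```python
from h import *
import cv2
b=vision.snapshot("scene")[90:265,170:370,::-1]
cv2.imwrite("pics/s5.png",cv2.convertScaleAbs(cv2.resize(b,None,fx=3.2,fy=3.2),alpha=1.8))
s=arm.sense();print(s["position"],s["ft_force"])
```

```text
[0.40137577 0.07076959 0.21371014] [-0.43863897 -0.03063844  0.41573102]
```

View pics/s5.png

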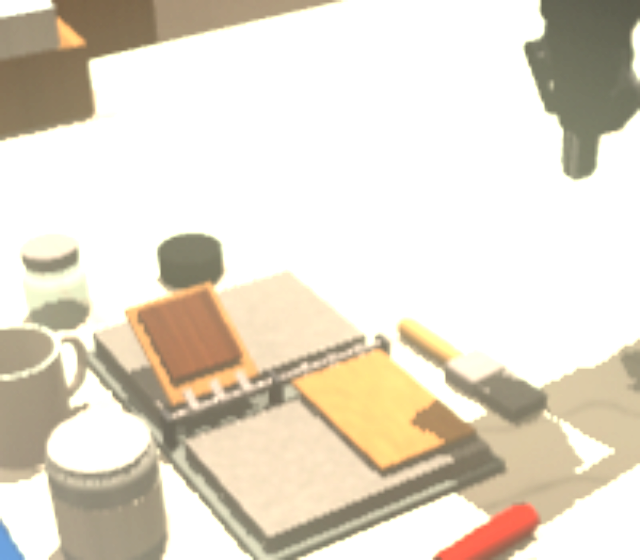

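The leaf, at crop (385,405), lies flat on the empty pad. The short leaf, book and surrounding items are where they were, and the arm is clear.

```bash
python3 -c "
from cell import arm
print(arm.job_done())"
```

```text
the job is handed in; nothing more can be done
None
```

I handed the job in at about 12 s of the 42 s: the long leaf is pressed flat on the empty side, and the last picture shows the short leaf, book and nearby items unmoved and the arm clear; no verdict was returned.

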